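# Squash a slide: latch the clamp frame, free the catch, hold the press lever down

### The job

A slide lies ready in the white squash press, but its hinged clamp frame is still tilted up. First press the frame's front tab down until the two side clips snap over the frame and hold it shut on their own, so that the slide cannot shift; then flip the safety catch on the left of the press head backwards past upright, so that its hook swings clear of the stop lug, and only then pull the black-gripped lever on the right down to its stop. Finish while still holding the lever fully down against its spring, and leave the other things on the bench undisturbed.

Things in the scene. Friction and masses are not known exactly. Their poses are not given: they have to be found in the camera images.
- press: lever squash press fixed to the bench: grey base 237 x 115 mm (x -105 to 132, top z = 20), white column and head (x 8 to 122, y -30 to 30, z 118 to 182 mm), steel ram standing out of the head's top at x = 30 up to z = 214. Origin on the bench; x points from the tab and lever end to the column (away from the robot at yaw 0), y to the catch side, z up. The slide needs no handling
- clamp_hinge (a joint): angle of the clamp frame: 0 = flat and shut on the slide, about 0.38 to 0.5 = tilted up as found. Axis along the press's y through press (74, 0, 34) mm. A weak spring lifts the frame when it is not latched
- clamp_frame: flat steel window frame 46 mm wide, 4 mm thick, hinged under the head; origin on the hinge axis, it runs along its own -x to -172 mm, front tab 26 mm wide from -102. Two spring clips at press (-34, +-30) mm, 50 mm high, snap over its edges when the tab is pressed: 8 to 10 N there, then a firm stop at angle 0 with the tab's top at z = 36 mm. Press between or in front of the clips
- frame_tab (a point): point on the top face of the clamp frame's tab where to press, 142 mm from the hinge axis (30 mm from the tab's front end); when shut it is at press (-68, 0, 36) mm, clear of the head
- catch_pivot (a joint): angle of the safety catch: 0 = safe (hook down in front of the stop lug on the shaft, lever blocked after 0.1 rad), 0.44 = thumb tab upright, 1.2 = fully thrown back; counts as flipped beyond 0.5. Axis along the press's y through press (102, 46, 170) mm. Light friction (about 1.5 N at the tab), stays where it is left
- safety_catch: dark steel pawl left of the head; origin on its pivot axis. Hook arm 9 mm wide, runs 65 mm forward, its top 23 mm above the pivot; thumb tab 20 mm wide (own y -5 to 15 mm), 5 mm thick, rises 65 mm from the pivot, leaning 0.44 rad forward when safe. Pushing the thumb tab back (press +x) lifts the hook
- catch_tab (a point): middle of the thumb tab near its end, 58 mm from the catch's pivot axis; when safe it is 53 mm above the pivot and 25 mm in front of it
- lever_pivot (a joint): angle of the lever: 0 = up, 1.0 = down at its stop. Axis along the press's y through press (52, 0, 150) mm. A spring drives it back up: about 4 N at the grip when up, 10 N when down
- lever_arm: press lever on the right of the head (press y = -78 mm): steel rod with a black round grip 18 mm in diameter from 90 to 172 mm off the shaft axis; origin on the shaft axis. When up it points forward and 0.96 rad (55 degrees) upward, when down it is level, pointing forward (press -x)
- lever_grip (a point): middle of the black grip, 130 mm from the shaft axis; at press (-23, -78, 256) mm when the lever is up and (-78, -78, 145) mm when it is down
- cover_slips: bystander: small blue and white box, 31 x 31 x 14 mm, left of the press; origin under its centre
- forceps: bystander: steel forceps, 132 mm long, lying left of the press; origin under its middle
- vial_1: bystander: sample vial with a green cap, 24 mm wide, 50 mm tall, standing right of the press's rear; origin under its centre
- mounted_needle: bystander: wooden-handled needle, 128 mm long, lying on the bench; origin under its middle
- petri_bench: bystander: clear petri dish 93 mm wide, 15 mm tall; origin under its centre
- pen_2: bystander: green pencil 123 mm long, lying on the bench; origin under its middle
- microscope: bystander: tall fixed microscope left of the press, 271 x 166 mm on the bench, 350 mm tall; origin under its middle. Keep the arm clear of it, pass in front of it or above

How it is judged:
On the way, in this order (a step that is already met when the one before it is completed fails the run):
1. the clamp frame is shut and its clips hold it without the robot (value of joint clamp_hinge below 0.03 rad and contact force between each of the arm, the fingers and clamp_frame below 0.3 N), for 0.2 s.
2. the safety catch is flipped back, the lever still up (value of joint catch_pivot above 0.5 rad and value of joint lever_pivot below 0.25 rad), for 0.2 s.
3. the lever is pulled down to its stop (value of joint lever_pivot above 0.93 rad), for 0.2 s.
At the end, for the whole second after the job is handed in: Through the last second the fingers hold the lever (more than 2 N) within 0.07 rad of its lower stop, the clamp frame is still latched shut (below 0.03 rad) and the safety catch still thrown back (above 0.5 rad) (value of joint lever_pivot above 0.93 rad and contact force between the fingers and lever_arm above 2 N and value of joint catch_pivot above 0.5 rad and value of joint clamp_hinge below 0.03 rad); the arm keeps its last pose, push and grip.
It fails at once if the lever is forced down while the catch is still on (value of joint catch_pivot below 0.3 rad and value of joint lever_pivot above 0.25 rad).
It fails at once if the lever is pulled while the clamp frame is open (value of joint clamp_hinge above 0.06 rad and value of joint lever_pivot above 0.25 rad).
It fails at once if a bystander is pushed more than 25 mm or knocked over (distance of any of cover_slips, forceps, vial_1, mounted_needle, petri_bench, pen_2 from where it was at the start of the episode above 0.025 m or angle between vial_1's own z axis and vertical above 0.5 rad).
It also fails if it takes over 54 s, if anything falls off the work surface, if the arm or the gripper's body presses on something with over 40 N, if the wrist force passes 120 N, or if a joint passes its speed limit or range.

### The arm

A 6-joint arm with a two-finger parallel gripper is mounted at the origin on a cart in front of the work surface, level with it; the furniture and walls round the work are solid. World frame = base frame: x ahead of the robot, y to its left, z up, the work surface at z = 0. Lengths are in m, angles in rad, forces in N, time in s.
With the tool pointing down it reaches from about 0.35 to 0.775 m from the base axis. Payload 5.5 kg.
Tool frame: the origin (TCP) lies midway between the tips of the shut fingers; the grasp point (between the pads) lies 19 mm behind it; z points along the fingers, x is the direction in which the jaws open and shut, and the axes are right-handed (so a half turn about z gives the same grasp; the last joint's range is limited). The gripper opens to 85 mm and grips with 20 to 120 N. Pads are 22 mm wide; open, the fingers measure 114 mm over their backs; the gripper's body (76 mm by 85 mm) begins 54 mm behind the grasp point. The pads swing forward as they close: fully open they stand 13 mm farther back than shut.
Start: joints at [-1.305, 0.313, 0.046, 1.304, 0, 1.431], TCP at [0.227, -0.528, 0.192] pointing down, gripper open.
Joint ranges: [-2.76, 2.76], [-0.86, 1.69], [-1.03, 1.26], [-2.2, 2.34], [-1.47, 1.5], [-3.14, 3.14]. Speed limits (rad/s): [2.57, 2.57, 3.14, 3.14, 3.14, 3.14].

### API

Orientations are given as a unit quaternion [w, x, y, z].
In Python, from workcell import env gives the robot as it stands.
- The arm moves only by the tool servo_tool, never from a script. Its argument "targets" is a list of rows, each an object with "xyz": the shift along the tool's x, y, z in m, a list of three; "twist": the turn, a rotation vector about the tool's x, y, z in rad, a list of three; "jaw": the opening, from 0 (shut) to 1 (fully open). A call has 1 to 12 rows; each row is the pose to reach, as a shift and turn from the pose commanded when the call began, along the tool's axes at that moment; what a row does not reach only later rows make up. A row lasts 1/12 s, in which the tool goes at most 41.7 mm and 7.16 degrees, less where a joint would pass 70% of its speed; a pose out of reach is approached as far as the arm can. A call with a gripper value outside its range is refused whole. The fingers move at their own pace and stop on an object; "squeeze" is the grip in N (left out, the last holds). Time passes only in rows, so rows that repeat a pose let the fingers close. It gives the time, the measured TCP pose, the force and the opening at its end, in the units of the state.
- env.get_state(): the state, without advancing time (a new reading comes with each control period).
- env.read_camera(name): name is "scene" or "side" or "wrist"; returns a dict with "color" (420x560x3 uint8, red, green, blue), "depth" (420x560 float32, m along the optical axis (not along the pixel's ray), 0 where there is no reading), "fx", "fy", "cx", "cy" (pixels), "k1" (the pictures are not rectified: a ray, as slopes to the right and down, at radius r is drawn at 1 + k1 r^2 times it, then the intrinsics apply), "eye" and "attitude" of the camera in the world. Camera axes: x right, y down, z forward; pixel columns grow to the right and rows downward; lengths in m; the calibration is good to about 2 mm. A picture is of the moment at which its call begins.
- env.hand_in(): hands the job in, once; it reports no verdict.
The state is a dict: "clock": time; "joint_pos": joint angles; "qvel": joint speeds; "tau": joint torques, N m; "tcp_pos": TCP position; "orientation": TCP orientation; "wrist_force": force on the tool from outside, world axes, zero at the start; "ft_torque": the same for the moment, N m; "finger_gap": finger opening in m.
Only numpy, scipy, OpenCV 4.12 (cv2) and the standard library are available. Lean on these libraries where they do the work, as an engineer would, in place of code of your own. Each camera call takes 0.05 s, during which the arm holds its last target. There are 200 camera calls.

## Working session

There is one attempt and no reset: what is moved stays moved. The work goes in short steps, Python scripts to look and compute and a tool call to move; the robot and the scene stay as the last step left them, time stands still between calls to the robot, and variables do not carry over. Pictures are saved under pics/ and viewed, about 8 in all and at most 12, crops included, and the job is handed in when it is done.

Besides the shell and the picture viewer there is one more tool, called after ">>>" in YAML: its name, and indented under it one key for each argument. servo_tool: Moves the arm, as the interface text tells. Its arguments: {"type":"object","properties":{"targets":{"type":"array","items":{"type":"object","properties":{"xyz":{"type":"array","items":{"type":"number"}},"twist":{"type":"array","items":{"type":"number"}},"jaw":{"type":"number"}}}},"squeeze":{"type":"number"}},"required":["targets"]}

```bash
mkdir -p pics; ls
cat > h.py <<'E'
import numpy as np, cv2
from workcell import env
from scipy.spatial.transform import Rotation as R
def rot(q): return R.from_quat([q[1],q[2],q[3],q[0]]).as_matrix()
def cam(n):
    c=env.read_camera(n); return c
def Rc(c):
    a=np.array(c["attitude"],float); return a if a.shape==(3,3) else rot(a)
def cloud(c):
    h,w=c["depth"].shape
    u,v=np.meshgrid(np.arange(w),np.arange(h))
    xd=(u-c["cx"])/c["fx"]; yd=(v-c["cy"])/c["fy"]
    x,y=xd.copy(),yd.copy()
    for _ in range(8):
        s=1+c["k1"]*(x*x+y*y); x=xd/s;y=yd/s
    d=c["depth"]; P=np.stack([x*d,y*d,d],-1)
    return P@Rc(c).T+np.array(c["eye"])
def save(c,n): cv2.imwrite("pics/"+n,cv2.cvtColor(c["color"],cv2.COLOR_RGB2BGR))
E
python3 - <<'E'
from h import *
s=env.get_state(); print({k:np.round(v,3) for k,v in s.items()})
for n in ("scene","side"):
    c=cam(n); save(c,n+"0.png"); np.savez(n+".npz",P=cloud(c),col=c["color"]); print(n,c["eye"],c["attitude"],c["k1"],c["fx"])
E
```

```text
pics
{'clock': np.float64(0.0), 'joint_pos': array([-1.305,  0.314,  0.045,  1.304, -0.   ,  1.431]), 'qvel': array([-0.   , -0.   ,  0.001, -0.001,  0.   , -0.001]), 'tau': array([ 1.0000e-03, -4.8063e+01,  2.9853e+01,  1.9000e-02, -0.0000e+00,
        0.0000e+00]), 'tcp_pos': array([ 0.227, -0.528,  0.191]), 'orientation': array([-0.001,  0.835, -0.55 , -0.001]), 'wrist_force': array([-0.546, -0.352,  0.072]), 'ft_torque': array([ 0.022,  0.055, -0.004]), 'finger_gap': np.float64(0.086)}
scene [-0.07832023 -1.11491659  1.28048049] [-0.40742007  0.87767414 -0.23285708  0.09733742] -0.16318828532312546 547.0584857515194
side [0.20467683 0.842443   0.7573123 ] [ 0.09750631 -0.16696214  0.86992936 -0.4536949 ] -0.09625070958274996 412.86715885205683
```

View pics/scene0.png

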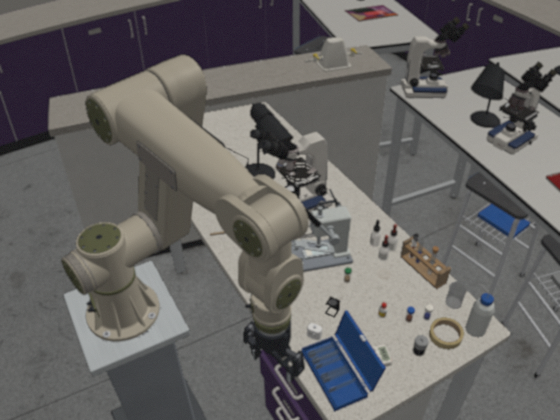

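View pics/side0.png

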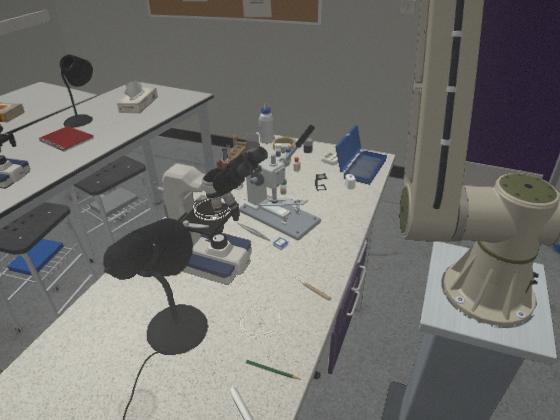

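The scene view shows the press near (322,245); in the side view it is near (278,205), with its lever up at (300,140), the microscope nearer the camera and the needle and pencil in front. Next I'll fit the press pose from the clouds.

Run:
```python
from h import *
P1=np.load("scene.npz");P2=np.load("side.npz")
for n,Z,px in (("scene",P1,[(322,262),(335,225),(348,272),(310,250)]),("side",P2,[(278,205),(300,225),(265,175),(303,140),(280,243),(315,290),(220,250)])):
    for u,v in px: print(n,u,v,np.round(Z["P"][v,u],3),Z["col"][v,u])
# orthographic top map, 1mm/px over x .3-.9, y -.4..+.2
c=Z
P=np.concatenate([P1["P"].reshape(-1,3),P2["P"].reshape(-1,3)])
C=np.concatenate([P1["col"].reshape(-1,3),P2["col"].reshape(-1,3)])
np.savez("all.npz",P=P,C=C)
im=np.zeros((600,700,3),np.uint8)
m=(P[:,0]>.2)&(P[:,0]<.9)&(P[:,1]>-.35)&(P[:,1]<.25)&(P[:,2]>-.02)&(P[:,2]<.5)
p=P[m];cc=C[m];o=np.argsort(p[:,2]);p=p[o];cc=cc[o]
hsv=cv2.applyColorMap(np.clip(p[:,2]/.25*255,0,255).astype(np.uint8)[:,None],cv2.COLORMAP_JET)[:,0]
for q,k in zip(p,hsv):
    cv2.circle(im,(int((q[0]-.2)*1000),int((.25-q[1])*1000)),1,k.tolist(),-1)
for i in range(0,700,100): cv2.putText(im,f"{.2+i/1000:.1f}",(i,10),0,.4,(255,255,255)); cv2.putText(im,f"{.25-i/1000:.2f}",(0,i+5),0,.4,(255,255,255))
cv2.imwrite("pics/top.png",im)
```

```text
scene 322 262 [ 0.615 -0.143  0.018] [118 123 127]
scene 335 225 [ 0.653 -0.145  0.161] [89 90 89]
scene 348 272 [ 0.644 -0.24   0.047] [39 85 55]
scene 310 250 [ 0.603 -0.09   0.032] [162 162 155]
side 278 205 [ 0.597 -0.071  0.068] [124 126 124]
side 300 225 [ 0.525 -0.063  0.02 ] [134 139 142]
side 265 175 [ 0.635 -0.073  0.161] [110 112 110]
side 303 140 [ 0.552 -0.158  0.246] [46 48 45]
side 280 243 [0.551 0.028 0.015] [180 177 171]
side 315 290 [0.406 0.155 0.007] [146 132 110]
side 220 250 [0.657 0.169 0.069] [185 184 174]
```

View pics/top.png

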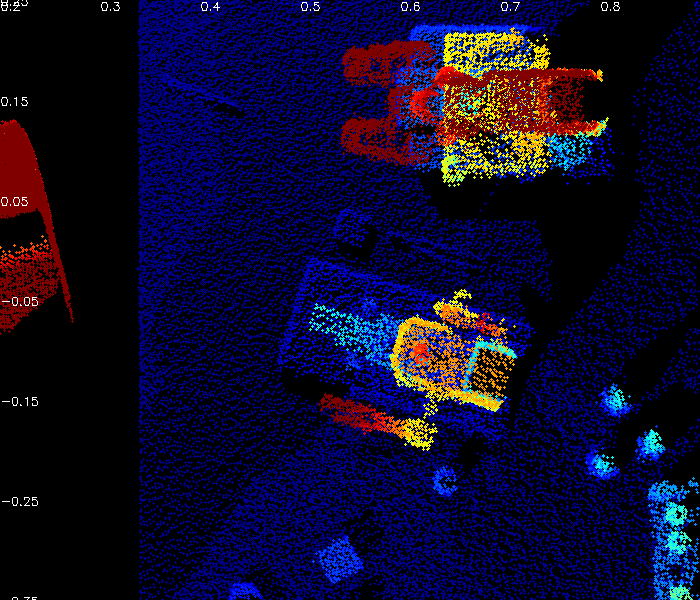

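The top map shows the press with its ram at about (0.61,-0.10), yawed about -15°, the tab on its robot side, the lever to the right at y≈-0.16 and the catch at about (0.65,-0.06).

Run:
```python
from h import *
from scipy.spatial import cKDTree
from scipy.optimize import minimize
Z=np.load("all.npz");P=Z["P"]
b=P[(P[:,0]>.45)&(P[:,0]<.75)&(P[:,1]>-.22)&(P[:,1]<.01)]
plane=b[(b[:,2]>.014)&(b[:,2]<.026)]
hd=b[(b[:,2]>.176)&(b[:,2]<.188)]
def loc(p,q):
    c,s=np.cos(q[2]),np.sin(q[2]); d=p[:,:2]-q[:2]; return d@np.array([[c,-s],[s,c]])
# occupancy fit with soft box edges: reward points inside box, penalise outside; area points outside base are bench (z~0)
bench=b[(b[:,2]<.006)]
def cost(q):
    def out(p,x0,x1,y0,y1):
        l=loc(p,q); d=np.maximum(np.maximum(x0-l[:,0],l[:,0]-x1),np.maximum(y0-l[:,1],l[:,1]-y1)); return d
    a=np.clip(out(plane,-.105,.132,-.0575,.0575),0,.01).sum()
    e=np.clip(-out(bench,-.105,.132,-.0575,.0575),0,.01).sum()
    h=np.clip(out(hd,.008,.122,-.03,.03),0,.01).sum()
    return a+e+h
best=None
for y in (-.2,-.25,-.3):
    r=minimize(cost,[.58,-.1,y],method="Nelder-Mead",options=dict(xatol=1e-5,fatol=1e-6,initial_simplex=[[.58,-.1,y],[.6,-.1,y],[.58,-.08,y],[.58,-.1,y+.1]]))
    print(r.x,r.fun)
    if best is None or r.fun<best.fun: best=r
q=best.x
l=loc(b,q); z=b[:,2]
ram=(z>.2)&(abs(l[:,0]-.03)<.02)&(abs(l[:,1])<.02); print("ram",np.median(l[ram],0),ram.sum())
lev=(l[:,1]<-.06)&(l[:,1]>-.1)&(z>.2); print("lever y",np.median(l[lev,1])); 
A=np.c_[l[lev,0],z[lev]]; print("lever ang",np.arctan2(np.median(A[:,1])-.15,.052-np.median(A[:,0])))
fr=(abs(l[:,1])<.011)&(l[:,0]<-.02)&(z>.03)&(z<.13); print("frame pts",fr.sum()); 
if fr.sum()>5: print(np.polyfit(l[fr,0],z[fr],1), l[fr,0].min(), np.median(l[fr,1]))
ca=(l[:,1]>.035)&(l[:,1]<.07)&(z>.2); print("catch",ca.sum(),np.round(np.c_[l[ca],z[ca]][:12],3))
c,s=np.cos(q[2]),np.sin(q[2])
np.save("q.npy",q)
for n,p in dict(tabshut=(-.068,0,.036),catch=(.077,.051,.223),grip_up=(-.023,-.078,.256),grip_dn=(-.078,-.078,.145)).items():
    print(n,np.round([q[0]+c*p[0]-s*p[1],q[1]+s*p[0]+c*p[1],p[2]],4))
```

```text
[ 0.59412557 -0.094832   -0.28982804] 1.942238526360239
[ 0.59412338 -0.09483089 -0.28982924] 1.942238519018153
[ 0.59413065 -0.09482462 -0.28975227] 1.9422390033631194
ram [0.027901  0.0001767] 54
lever y -0.07608553161469107
lever ang 0.9631352791453947
frame pts 109
[-0.49932427  0.06191217] -0.08628238851412012 -0.00023423041320862987
catch 25 [[0.078 0.055 0.23 ]
 [0.079 0.056 0.226]
 [0.082 0.056 0.225]
 [0.078 0.053 0.224]
 [0.079 0.046 0.23 ]
 [0.078 0.044 0.227]
 [0.081 0.042 0.228]
 [0.077 0.039 0.228]
 [0.08  0.039 0.227]
 [0.081 0.043 0.22 ]
 [0.082 0.037 0.224]
 [0.08  0.04  0.219]]
tabshut [ 0.529  -0.0754  0.036 ]
catch [ 0.6825 -0.068   0.223 ]
grip_up [ 0.5498 -0.163   0.256 ]
grip_dn [ 0.4971 -0.1473  0.145 ]
```

>>> servo_tool:
  targets:
    - {"xyz":[0,0,-0.1],"jaw":0}
    - {"xyz":[0,0,-0.2],"jaw":0}
    - {"xyz":[0,0,-0.2],"jaw":0}
    - {"xyz":[0,0,-0.2],"jaw":0}
    - {"xyz":[0,0,-0.2],"jaw":0}
    - {"xyz":[0,0,-0.2],"jaw":0}

```text
schema error: expected keys xyz, twist, jaw
```

>>> servo_tool:
  targets:
    - {"xyz":[-0.323,-0.424,0],"twist":[0,0,0.697],"jaw":0}
    - {"xyz":[-0.323,-0.424,0],"twist":[0,0,0.697],"jaw":0}
    - {"xyz":[-0.323,-0.424,0],"twist":[0,0,0.697],"jaw":0}
    - {"xyz":[-0.323,-0.424,0],"twist":[0,0,0.697],"jaw":0}
    - {"xyz":[-0.323,-0.424,0],"twist":[0,0,0.697],"jaw":0}
    - {"xyz":[-0.323,-0.424,0],"twist":[0,0,0.697],"jaw":0}
    - {"xyz":[-0.323,-0.424,0],"twist":[0,0,0.697],"jaw":0}
    - {"xyz":[-0.323,-0.424,0],"twist":[0,0,0.697],"jaw":0}
    - {"xyz":[-0.323,-0.424,0],"twist":[0,0,0.697],"jaw":0}
    - {"xyz":[-0.323,-0.424,0],"twist":[0,0,0.697],"jaw":0}
    - {"xyz":[-0.323,-0.424,0],"twist":[0,0,0.697],"jaw":0}
    - {"xyz":[-0.323,-0.424,0],"twist":[0,0,0.697],"jaw":0}

```text
clock: 1.1
tcp_pos: [0.4693, -0.0977, 0.1917]
orientation: [-0.0, -0.597, 0.802, 0.0]
wrist_force: [1.1, -0.7, -0.1]
finger_gap: 0.0
```

The first call was refused because it left out "twist", so the second ran at z = 0.19. I'll check that nothing was touched.

```bash
cat >> h.py <<'E'
def loc3(p):
    q=np.load("q.npy");c,s=np.cos(q[2]),np.sin(q[2]);p=np.asarray(p,float);d=p[...,:2]-q[:2]
    return np.concatenate([d@np.array([[c,-s],[s,c]]),p[...,2:]],-1)
def st():
    s=env.get_state();Rt=rot(s["orientation"]);q=np.load("q.npy")
    Rp=R.from_euler("z",-q[2]).as_matrix()@Rt
    print("t",round(float(s["clock"]),2),"tcp press mm",np.round(1000*loc3(s["tcp_pos"]),1),"F",np.round(s["wrist_force"],1),"gap",round(float(s["finger_gap"]),4));print("tool axes in press (cols)\n",np.round(Rp,3));print("j",np.round(s["joint_pos"],2))
E
python3 - <<'E'
from h import *
st()
c=cam("side");save(c,"side1.png");P=loc3(cloud(c))
l=P.reshape(-1,3)
m=(l[:,1]<-.06)&(l[:,1]>-.1)&(l[:,2]>.2)&(l[:,2]<.31)&(l[:,0]>-.06)&(l[:,0]<.03);print("lev",np.median(l[m],0),m.sum())
im=cv2.resize(cv2.cvtColor(c["color"],cv2.COLOR_RGB2BGR)[60:270,180:380],(800,840))[:600]
w=cam("wrist");save(w,"wrist1.png")
cv2.imwrite("pics/c1.png",np.hstack([cv2.resize(cv2.cvtColor(c["color"],cv2.COLOR_RGB2BGR)[100:260,200:360],(400,400)),cv2.resize(cv2.cvtColor(w["color"],cv2.COLOR_RGB2BGR),(400,300)).copy() if 0 else cv2.copyMakeBorder(cv2.resize(cv2.cvtColor(w["color"],cv2.COLOR_RGB2BGR),(400,300)),0,100,0,0,0)]))
E
```

```text
t 1.1 tcp press mm [-118.8  -38.4  191.7] F [ 1.1 -0.7 -0.1] gap 0.0
tool axes in press (cols)
 [[-0.001 -1.    -0.   ]
 [-1.     0.001 -0.   ]
 [ 0.     0.    -1.   ]]
j [-0.37  0.13 -0.19  1.25 -0.    3.06]
lev [-0.02228395 -0.07089799  0.25397225] 179
```

View pics/c1.png

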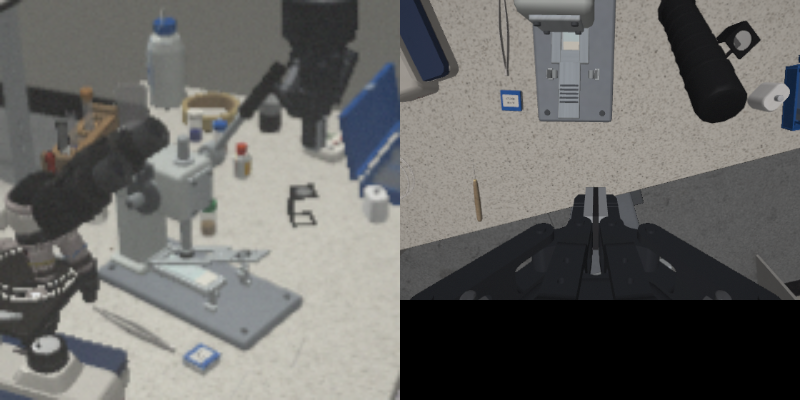

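The lever, frame and press are undisturbed: the frame is still tilted and the lever is up. The wrist view shows the tab at about (570,80) and the lever grip at (705,60). J6 is close to its limit, so I'll take the equivalent half-turn while rising.

>>> servo_tool:
  targets:
    - {"xyz":[0,0,-0.04],"twist":[0,0,-0.12],"jaw":0}
    - {"xyz":[0,0,-0.08],"twist":[0,0,-0.24],"jaw":0}
    - {"xyz":[0,0,-0.12],"twist":[0,0,-0.36],"jaw":0}
    - {"xyz":[0,0,-0.16],"twist":[0,0,-0.48],"jaw":0}
    - {"xyz":[0,0,-0.16],"twist":[0,0,-0.6],"jaw":0}
    - {"xyz":[0,0,-0.16],"twist":[0,0,-0.72],"jaw":0}
    - {"xyz":[0,0,-0.16],"twist":[0,0,-0.84],"jaw":0}
    - {"xyz":[0,0,-0.16],"twist":[0,0,-0.96],"jaw":0}
    - {"xyz":[0,0,-0.16],"twist":[0,0,-1.08],"jaw":0}
    - {"xyz":[0,0,-0.16],"twist":[0,0,-1.2],"jaw":0}
    - {"xyz":[0,0,-0.16],"twist":[0,0,-1.32],"jaw":0}
    - {"xyz":[0,0,-0.16],"twist":[0,0,-1.44],"jaw":0}

```text
clock: 2.2
tcp_pos: [0.4685, -0.1004, 0.3515]
orientation: [0.0, 0.978, -0.207, -0.001]
wrist_force: [-0.3, 0.7, -0.0]
finger_gap: -0.0
```

>>> servo_tool:
  targets:
    - {"xyz":[0,0,0],"twist":[0,0,-0.12],"jaw":0}
    - {"xyz":[0,0,0],"twist":[0,0,-0.24],"jaw":0}
    - {"xyz":[0,0,0],"twist":[0,0,-0.36],"jaw":0}
    - {"xyz":[0,0,0],"twist":[0,0,-0.48],"jaw":0}
    - {"xyz":[0,0,0],"twist":[0,0,-0.6],"jaw":0}
    - {"xyz":[0,0,0],"twist":[0,0,-0.72],"jaw":0}
    - {"xyz":[0,0,0],"twist":[0,0,-0.84],"jaw":0}
    - {"xyz":[0,0,0],"twist":[0,0,-0.96],"jaw":0}
    - {"xyz":[0,0,0],"twist":[0,0,-1.08],"jaw":0}
    - {"xyz":[0,0,0],"twist":[0,0,-1.2],"jaw":0}
    - {"xyz":[0,0,0],"twist":[0,0,-1.32],"jaw":0}
    - {"xyz":[0,0,0],"twist":[0,0,-1.44],"jaw":0}

```text
clock: 3.2
tcp_pos: [0.4685, -0.1004, 0.3515]
orientation: [-0.0, 0.872, 0.49, -0.0]
wrist_force: [-0.6, -0.0, -0.8]
finger_gap: -0.0002
```

>>> servo_tool:
  targets:
    - {"xyz":[0,0,0],"twist":[0,0,-0.12],"jaw":0}
    - {"xyz":[0,0,0],"twist":[0,0,-0.24],"jaw":0}
    - {"xyz":[0,0,0],"twist":[0,0,-0.26],"jaw":0}
    - {"xyz":[0,0,0],"twist":[0,0,-0.26],"jaw":0}

```text
clock: 3.53
tcp_pos: [0.4687, -0.1002, 0.3516]
orientation: [-0.0, 0.804, 0.595, -0.0]
wrist_force: [0.1, -1.2, -1.0]
finger_gap: 0.0
```

```bash
python3 -c "
from h import *
st()"
```

```text
t 3.53 tcp press mm [-118.7  -41.   351.6] F [ 0.1 -1.2 -1. ] gap 0.0
tool axes in press (cols)
 [[ 0.006  1.    -0.001]
 [ 1.    -0.006 -0.   ]
 [-0.    -0.001 -1.   ]]
j [-0.38  0.13  0.2   1.64 -0.   -0.08]
```

>>> servo_tool:
  targets:
    - {"xyz":[0.022,0,0.02],"twist":[-0.1,0,0],"jaw":0}
    - {"xyz":[0.044,0,0.05],"twist":[-0.2,0,0],"jaw":0}
    - {"xyz":[0.044,0.01,0.09],"twist":[-0.3,0,0],"jaw":0}
    - {"xyz":[0.044,0.02,0.13],"twist":[-0.3,0,0],"jaw":0}
    - {"xyz":[0.044,0.03,0.17],"twist":[-0.3,0,0],"jaw":0}
    - {"xyz":[0.044,0.039,0.2],"twist":[-0.3,0,0],"jaw":0}
    - {"xyz":[0.044,0.039,0.215],"twist":[-0.3,0,0],"jaw":0}
    - {"xyz":[0.044,0.039,0.215],"twist":[-0.3,0,0],"jaw":0}

```text
clock: 4.2
tcp_pos: [0.5151, -0.0681, 0.1316]
orientation: [0.116, 0.795, 0.589, 0.086]
wrist_force: [-1.5, 0.5, 0.3]
finger_gap: 0.0003
```

```bash
python3 -c "
from h import *
st()"
```

```text
t 4.2 tcp press mm [-83.4   3.  131.6] F [-1.5  0.5  0.3] gap 0.0003
tool axes in press (cols)
 [[ 0.006  0.958  0.287]
 [ 1.    -0.006 -0.001]
 [ 0.     0.287 -0.958]]
j [-0.28 -0.01 -0.54  0.75 -0.    0.01]
```

>>> servo_tool:
  targets:
    - {"xyz":[0,0.0144,0.0043],"twist":[0,0,0],"jaw":0}
    - {"xyz":[0,0.0115,0.0139],"twist":[0,0,0],"jaw":0}
    - {"xyz":[0,0.0073,0.028],"twist":[0,0,0],"jaw":0}
    - {"xyz":[0,0.0029,0.0426],"twist":[0,0,0],"jaw":0}
    - {"xyz":[0,-0.0014,0.057],"twist":[0,0,0],"jaw":0}
    - {"xyz":[0,-0.0057,0.0714],"twist":[0,0,0],"jaw":0}
    - {"xyz":[0,-0.0086,0.081],"twist":[0,0,0],"jaw":0}
    - {"xyz":[0,-0.0114,0.0905],"twist":[0,0,0],"jaw":0}
    - {"xyz":[0,-0.0114,0.0905],"twist":[0,0,0],"jaw":0}

```text
clock: 4.95
tcp_pos: [0.5338, -0.0736, 0.0467]
orientation: [0.119, 0.794, 0.589, 0.089]
wrist_force: [0.2, 0.4, 0.3]
finger_gap: -0.0003
```

```bash
python3 -c "
from h import *
st()"
```

```text
t 4.95 tcp press mm [-63.9   3.1  46.7] F [0.2 0.4 0.3] gap -0.0003
tool axes in press (cols)
 [[ 0.005  0.956  0.294]
 [ 1.    -0.005 -0.001]
 [ 0.     0.294 -0.956]]
j [-0.28  0.11 -0.65  0.51 -0.    0.01]
```

>>> servo_tool:
  targets:
    - {"xyz":[0,-0.0005,0.002],"twist":[0,0,0],"jaw":0}
    - {"xyz":[0,-0.0014,0.005],"twist":[0,0,0],"jaw":0}
    - {"xyz":[0,-0.0014,0.005],"twist":[0,0,0],"jaw":0}

```text
clock: 5.2
tcp_pos: [0.5351, -0.0739, 0.0427]
orientation: [0.121, 0.794, 0.589, 0.09]
wrist_force: [0.5, -0.1, -0.2]
finger_gap: -0.0001
```

```bash
python3 -c "
from h import *
st()
P=loc3(cloud(cam('side'))).reshape(-1,3)
m=(abs(P[:,1])<.012)&(P[:,0]<-.04)&(P[:,0]>-.11)&(P[:,2]>.024)&(P[:,2]<.12)
print(np.round(P[m][:40]*1000))"
```

```text
t 5.2 tcp press mm [-62.5   3.2  42.7] F [ 0.5 -0.1 -0.2] gap -0.0001
tool axes in press (cols)
 [[ 0.004  0.955  0.297]
 [ 1.    -0.003 -0.001]
 [ 0.     0.297 -0.955]]
j [-0.28  0.12 -0.66  0.49 -0.    0.01]
[[-100.   -6.  119.]
 [ -98.   -0.  118.]
 [ -99.   -3.  117.]
 [ -96.   -2.  113.]
 [ -99.   12.  118.]
 [ -98.    5.  114.]
 [ -72.   12.  104.]
 [ -90.    9.  110.]
 [ -95.   10.  113.]
 [ -97.    9.  113.]
 [ -94.   -1.  106.]
 [ -91.   10.  107.]
 [ -94.    8.  107.]
 [ -96.    6.  107.]
 [ -95.   -0.  103.]
 [ -89.    6.  101.]
 [ -93.    8.  104.]
 [ -92.    1.  100.]
 [ -43.   -9.   70.]
 [ -89.   12.  101.]
 [ -91.    9.  100.]
 [ -90.    3.   96.]
 [ -91.   -1.   95.]
 [ -43.   -3.   70.]
 [ -45.   -6.   69.]
 [ -47.   -8.   69.]
 [ -50.   -8.   70.]
 [ -88.    9.   95.]
 [ -93.   12.   99.]
 [ -90.    3.   93.]
 [ -43.    2.   69.]
 [ -47.    1.   70.]
 [ -52.    3.   73.]
 [ -52.   -1.   72.]
 [ -55.   -2.   72.]
 [ -58.   -2.   73.]
 [ -85.   11.   92.]
 [ -86.    7.   90.]
 [ -90.    8.   92.]
 [ -88.   -0.   87.]]
```

```bash
python3 -c "
from h import *
a=cam('side')['color'][130:240,230:340]; b=cam('scene')['color'][200:290,280:390]
f=lambda i:cv2.resize(cv2.cvtColor(i,cv2.COLOR_RGB2BGR),(400,500),interpolation=cv2.INTER_CUBIC)
cv2.imwrite('pics/c2.png',np.hstack([f(a),f(b)]))"
```

```text
(no output)
```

View pics/c2.png

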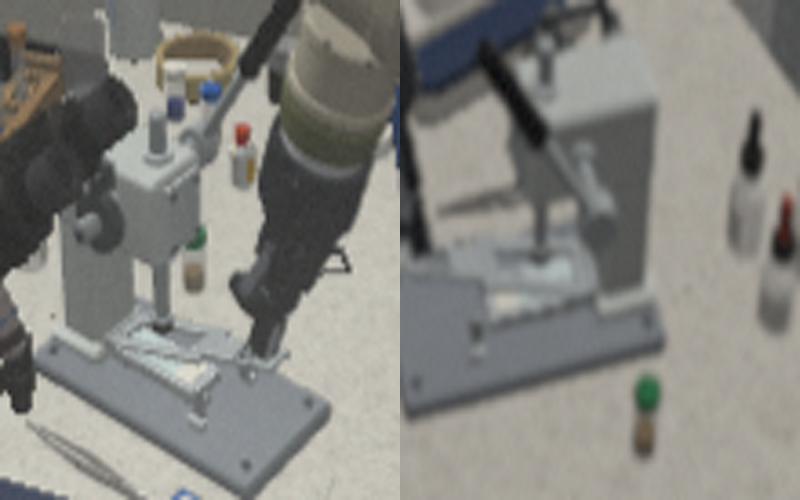

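>>> servo_tool:
  targets:
    - {"xyz":[0,-0.001,0.003],"twist":[0,0,0],"jaw":0}
    - {"xyz":[0,-0.002,0.006],"twist":[0,0,0],"jaw":0}
    - {"xyz":[0,-0.002,0.006],"twist":[0,0,0],"jaw":0}

```text
clock: 5.6
tcp_pos: [0.5337, -0.0733, 0.0348]
orientation: [0.12, 0.794, 0.59, 0.089]
wrist_force: [-0.6, 0.4, -0.3]
finger_gap: -0.0003
```

```bash
python3 -c "
from h import *
st()
print(env.get_state()['tau'])
P=loc3(cloud(cam('side'))).reshape(-1,3)
for y0 in (-.02,.014):
  m=(P[:,1]>y0)&(P[:,1]<y0+.008)&(P[:,0]<.0)&(P[:,0]>-.11)&(P[:,2]>.024)&(P[:,2]<.12)
  print(np.round(P[m][::2][:40]*1000).tolist())"
```

```text
t 5.6 tcp press mm [-64.1   3.3  34.8] F [-0.6  0.4 -0.3] gap -0.0003
tool axes in press (cols)
 [[ 0.003  0.956  0.295]
 [ 1.    -0.003 -0.001]
 [-0.     0.295 -0.956]]
j [-0.28  0.13 -0.67  0.48 -0.    0.01]
[-7.35527501e-04 -3.42045844e+01  2.67799026e+01 -2.97068663e+00
 -7.55405839e-03  6.19944221e-04]
[[-103.0, -16.0, 119.0], [-1.0, -14.0, 54.0], [-5.0, -18.0, 53.0], [-13.0, -18.0, 56.0], [-23.0, -20.0, 59.0], [-23.0, -14.0, 59.0], [-29.0, -17.0, 60.0], [-17.0, -13.0, 31.0], [-18.0, -16.0, 27.0], [-47.0, -13.0, 26.0]]
[[-101.0, 19.0, 119.0], [-102.0, 15.0, 115.0], [-99.0, 15.0, 110.0], [-75.0, 15.0, 93.0], [-85.0, 15.0, 98.0], [-94.0, 18.0, 102.0], [-80.0, 17.0, 93.0], [-85.0, 16.0, 94.0], [-92.0, 15.0, 97.0], [-78.0, 15.0, 87.0], [-89.0, 16.0, 93.0], [-7.0, 17.0, 55.0], [-12.0, 15.0, 56.0], [-75.0, 16.0, 84.0], [-85.0, 14.0, 87.0], [-17.0, 21.0, 58.0], [-23.0, 18.0, 59.0], [-84.0, 18.0, 85.0], [-22.0, 22.0, 57.0], [-29.0, 16.0, 57.0], [-39.0, 15.0, 60.0], [-53.0, 15.0, 66.0], [-25.0, 22.0, 55.0], [-67.0, 14.0, 68.0], [-74.0, 15.0, 68.0], [-92.0, 15.0, 73.0], [-3.0, 18.0, 32.0], [-10.0, 17.0, 34.0], [-6.0, 21.0, 31.0], [-10.0, 18.0, 31.0], [-3.0, 18.0, 24.0], [-11.0, 19.0, 29.0], [-14.0, 17.0, 25.0]]
```

```bash
python3 -c "
from h import *
a=cam('side')['color'][170:230,260:330]; b=cam('wrist')['color']
f=lambda i:cv2.resize(cv2.cvtColor(i,cv2.COLOR_RGB2BGR),(400,400),interpolation=cv2.INTER_CUBIC)
cv2.imwrite('pics/c3.png',np.hstack([f(a),f(b)]))"
```

```text
(no output)
```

View pics/c3.png

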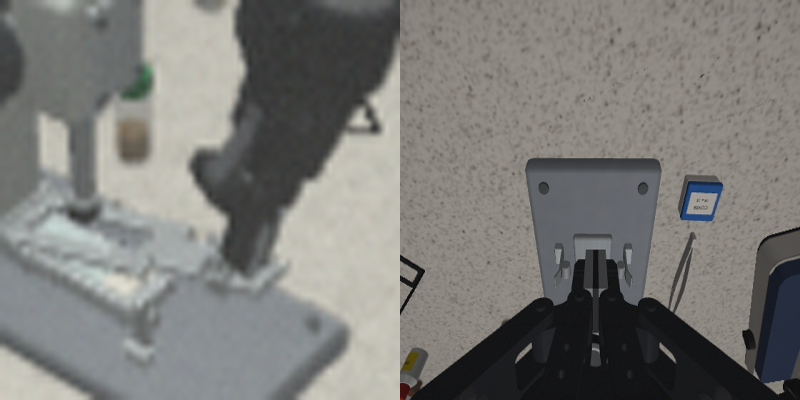

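```bash
python3 -c "
from h import *
w=cam('wrist');P=loc3(cloud(w))
# wrist crop was resized 560x420->400x400
for (x,y) in [(592,242),(580,242),(606,242),(575,236),(610,236),(592,200),(558,255),(627,255),(562,270),(592,265),(592,285)]:
  u=int((x-400)*1.4);v=int(y*1.05);print((x,y),np.round(P[v,u]*1000,1),w['color'][v,u])
st()"
```

```text
(592, 242) [-91.8  -0.9  72.3] [125 129 132]
(580, 242) [-92.1  -8.9  72.6] [124 127 128]
(606, 242) [-92.2   8.6  72.8] [126 130 135]
(575, 236) [-95.1 -12.2  71. ] [66 67 68]
(610, 236) [-95.2  11.4  71.3] [66 68 68]
(592, 200) [-81.3  -1.6  21. ] [100 103 109]
(558, 255) [-37.5 -34.5  26.8] [141 144 146]
(627, 255) [-37.   31.6  26.6] [143 148 154]
(562, 270) [-33.8 -30.1  37.9] [62 63 64]
(592, 265) [-92.6  -0.7  88.3] [58 58 61]
(592, 285) [-97.   -0.4 103.4] [58 58 60]
t 5.8 tcp press mm [-63.7   3.3  35.4] F [-0.2 -0.5  0.1] gap -0.0001
tool axes in press (cols)
 [[ 0.003  0.955  0.295]
 [ 1.    -0.003 -0.001]
 [-0.     0.295 -0.955]]
j [-0.28  0.13 -0.67  0.48 -0.    0.01]
```

```bash
cat >> h.py <<'E'
def proj(c,p):
    d=(np.asarray(p)-np.array(c["eye"]))@Rc(c); x,y=d[0]/d[2],d[1]/d[2]; s=1+c["k1"]*(x*x+y*y)
    return np.array([c["fx"]*x*s+c["cx"],c["fy"]*y*s+c["cy"]])
E
python3 -c "
from h import *
s=env.get_state();t=np.array(s['tcp_pos']);z=rot(s['orientation'])[:,2]
ims=[]
for n in ('side','wrist'):
  c=cam(n);im=cv2.cvtColor(c['color'],cv2.COLOR_RGB2BGR)
  x0,y0,w,h=(255,165,70,52) if n=='side' else (200,200,160,120)
  k=400/w
  im=cv2.resize(im[y0:y0+h,x0:x0+w],None,fx=k,fy=k,interpolation=cv2.INTER_CUBIC)
  for d,col in ((0,(0,0,255)),(-.019,(0,255,0)),(-.035,(255,0,0)),(-.06,(0,255,255))):
    p=proj(c,t+d*z);print(n,d,p);q=((p+.5-[x0,y0])*k).astype(int);cv2.circle(im,tuple(int(v) for v in q),4,col,1)
  ims.append(im[:297])
cv2.imwrite('pics/c4.png',np.hstack(ims))"
```

```text
side 0 [298.24734437 218.06947909]
side -0.019 [299.84583959 213.74273618]
side -0.035 [301.21935705 210.02371399]
side -0.06 [303.41724594 204.07018471]
wrist 0 [276.15157876 246.11167672]
wrist -0.019 [276.45446856 260.07432165]
wrist -0.035 [276.76007295 274.16709684]
wrist -0.06 [277.36648373 302.14631317]
```

View pics/c4.png

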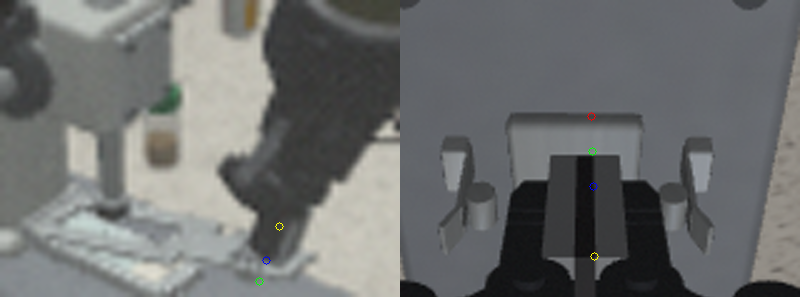

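The projected TCP lies below the visible fingertip. The real tips end about 30 mm behind the reported TCP (side view, blue marker at about (266,261)), and the tab is only half-way down, at z≈72 mm. I'll keep pressing with that offset in mind.

>>> servo_tool:
  targets:
    - {"xyz":[0,-0.0015,0.005],"twist":[0,0,0],"jaw":0}
    - {"xyz":[0,-0.003,0.01],"twist":[0,0,0],"jaw":0}
    - {"xyz":[0,-0.0045,0.015],"twist":[0,0,0],"jaw":0}
    - {"xyz":[0,-0.006,0.02],"twist":[0,0,0],"jaw":0}
    - {"xyz":[0,-0.006,0.02],"twist":[0,0,0],"jaw":0}

```text
clock: 6.32
tcp_pos: [0.5336, -0.0734, 0.0133]
orientation: [0.119, 0.794, 0.59, 0.089]
wrist_force: [-0.6, -0.3, 1.1]
finger_gap: -0.0001
```

```bash
cat >> h.py <<'E'
def frame():
    w=cam("wrist");P=loc3(cloud(w)).reshape(-1,3)
    m=(abs(P[:,1])<.011)&(P[:,0]<-.05)&(P[:,0]>-.105)&(P[:,2]>.025)&(P[:,2]<.085)
    p=P[m]; p=p[p[:,0]<np.percentile(p[:,0],99)]
    print("tab pts x,z",np.round(np.percentile(p[:,0],[5,50,95])*1000),np.round(np.percentile(p[:,2],[5,25,50,75,95])*1000),len(p))
E
python3 -c "
from h import *
st();frame()"
```

```text
t 6.32 tcp press mm [-64.1   3.3  13.3] F [-0.6 -0.3  1.1] gap -0.0001
tool axes in press (cols)
 [[ 0.003  0.956  0.294]
 [ 1.    -0.003 -0.001]
 [-0.     0.294 -0.956]]
j [-0.28  0.16 -0.7   0.42 -0.    0.01]
tab pts x,z [-98. -93. -86.] [49. 50. 61. 74. 83.] 3160
```

>>> servo_tool:
  targets:
    - {"xyz":[0,-0.0012,0.004],"twist":[0,0,0],"jaw":0}
    - {"xyz":[0,-0.0024,0.008],"twist":[0,0,0],"jaw":0}
    - {"xyz":[0,-0.0036,0.012],"twist":[0,0,0],"jaw":0}
    - {"xyz":[0,-0.0036,0.012],"twist":[0,0,0],"jaw":0}

```text
clock: 6.7
tcp_pos: [0.5339, -0.0735, 0.0013]
orientation: [0.12, 0.794, 0.59, 0.089]
wrist_force: [-0.1, -0.4, -0.0]
finger_gap: 0.0001
```

```bash
python3 -c "
from h import *
st();frame()"
```

```text
t 6.7 tcp press mm [-63.8   3.3   1.3] F [-0.1 -0.4 -0. ] gap 0.0001
tool axes in press (cols)
 [[ 0.003  0.956  0.294]
 [ 1.    -0.003 -0.001]
 [-0.     0.294 -0.956]]
j [-0.28  0.18 -0.71  0.38 -0.    0.01]
tab pts x,z [-103.  -94.  -85.] [36. 38. 61. 76. 83.] 4830
```

>>> servo_tool:
  targets:
    - {"xyz":[0,-0.0006,0.002],"twist":[0,0,0],"jaw":0}
    - {"xyz":[0,-0.0012,0.004],"twist":[0,0,0],"jaw":0}
    - {"xyz":[0,-0.0012,0.004],"twist":[0,0,0],"jaw":0}

```text
clock: 7.0
tcp_pos: [0.535, -0.0737, -0.0005]
orientation: [0.121, 0.794, 0.59, 0.089]
wrist_force: [-9.0, 2.5, 18.6]
finger_gap: 0.0003
```

```bash
python3 -c "
from h import *
st();frame();print(env.get_state()['tau'])"
```

```text
t 7.0 tcp press mm [-62.7   3.3  -0.5] F [-9.   2.5 18.6] gap 0.0003
tool axes in press (cols)
 [[ 0.003  0.955  0.297]
 [ 1.    -0.003 -0.001]
 [-0.     0.297 -0.955]]
j [-0.28  0.18 -0.72  0.37 -0.    0.01]
tab pts x,z [-102.  -94.  -84.] [35. 37. 61. 76. 84.] 5186
[-5.40234558e-01 -2.78040236e+01  2.36951262e+01 -4.60020751e+00
  1.22329658e-01  3.31716830e-03]
```

>>> servo_tool:
  targets:
    - {"xyz":[0,0.0045,-0.015],"twist":[0,0,0],"jaw":0}
    - {"xyz":[0,0.012,-0.04],"twist":[0,0,0],"jaw":0}
    - {"xyz":[0,0.012,-0.04],"twist":[0,0,0],"jaw":0}
    - {"xyz":[0,0.012,-0.04],"twist":[0,0,0],"jaw":0}

```text
clock: 7.38
tcp_pos: [0.5361, -0.0741, 0.0417]
orientation: [0.122, 0.793, 0.59, 0.09]
wrist_force: [0.1, -0.4, -0.1]
finger_gap: 0.0001
```

```bash
python3 -c "
from h import *
st()
w=cam('wrist');P=loc3(cloud(w)).reshape(-1,3)
m=(abs(P[:,1])<.011)&(P[:,0]<-.08)&(P[:,0]>-.097)&(P[:,2]>.015)&(P[:,2]<.1)
print(np.histogram(P[m][:,2],bins=np.arange(.015,.1,.005)))
c=cam('side');P=loc3(cloud(c)).reshape(-1,3);C=c['color'].reshape(-1,3)
# tip lowest finger point
m=(abs(P[:,1])<.02)&(P[:,0]<-.03)&(P[:,0]>-.12)&(P[:,2]>.045)&(P[:,2]<.15)
p=P[m];p=p[np.argsort(p[:,2])][:12];print(np.round(p*1000))
# catch geometry
m=(P[:,1]>.032)&(P[:,1]<.075)&(P[:,0]>.02)&(P[:,0]<.125)&(P[:,2]>.14)&(P[:,2]<.25)
p=P[m];p=p[np.argsort(-p[:,2])];print(np.round(p*1000)[::3].tolist())
"
```

```text
t 7.38 tcp press mm [-61.6   3.3  41.7] F [ 0.1 -0.4 -0.1] gap 0.0001
tool axes in press (cols)
 [[ 0.003  0.954  0.3  ]
 [ 1.    -0.003 -0.001]
 [-0.     0.3   -0.954]]
j [-0.28  0.12 -0.66  0.49 -0.    0.01]
(array([ 64, 232,   0,   0, 930,   0,   0,   0,   0,   0,   0,   0,  10,
       154, 260, 290]), array([0.015, 0.02 , 0.025, 0.03 , 0.035, 0.04 , 0.045, 0.05 , 0.055,
       0.06 , 0.065, 0.07 , 0.075, 0.08 , 0.085, 0.09 , 0.095]))
[[-34. -19.  46.]
 [-83.   8.  79.]
 [-86.   7.  80.]
 [-69.   8.  80.]
 [-82.  11.  80.]
 [-88.   4.  82.]
 [-88.  -1.  83.]
 [-84.   9.  84.]
 [-81.  14.  85.]
 [-89.  10.  86.]
 [-84.  14.  86.]
 [-90.   7.  88.]]
[[77.0, 54.0, 232.0], [77.0, 50.0, 231.0], [38.0, 51.0, 197.0], [43.0, 45.0, 196.0], [46.0, 46.0, 195.0], [38.0, 47.0, 192.0], [47.0, 49.0, 190.0], [43.0, 50.0, 188.0], [45.0, 56.0, 187.0], [41.0, 40.0, 184.0], [38.0, 43.0, 183.0], [42.0, 51.0, 182.0], [42.0, 52.0, 180.0], [37.0, 32.0, 179.0], [46.0, 51.0, 178.0], [49.0, 52.0, 177.0], [52.0, 53.0, 173.0], [44.0, 50.0, 172.0], [48.0, 50.0, 171.0], [44.0, 33.0, 170.0], [59.0, 49.0, 169.0],
[... 203 characters left out ...]
163.0], [35.0, 48.0, 161.0], [59.0, 51.0, 160.0], [35.0, 52.0, 160.0], [33.0, 50.0, 160.0], [53.0, 58.0, 159.0], [40.0, 34.0, 159.0], [53.0, 70.0, 159.0], [55.0, 51.0, 158.0], [47.0, 51.0, 158.0], [33.0, 47.0, 158.0], [67.0, 51.0, 158.0], [45.0, 54.0, 157.0], [45.0, 67.0, 156.0], [63.0, 51.0, 156.0], [32.0, 47.0, 155.0], [48.0, 72.0, 155.0], [45.0, 49.0, 155.0], [47.0, 69.0, 154.0], [45.0, 67.0, 154.0], [32.0, 43.0, 153.0], [47.0, 52.0, 152.0], [39.0, 52.0, 152.0], [50.0, 74.0, 151.0], [45.0, 55.0, 151.0], [48.0, 68.0, 150.0], [44.0, 51.0, 150.0], [60.0, 68.0, 148.0], [52.0, 68.0, 148.0], [31.0, 49.0, 147.0], [42.0, 50.0, 146.0], [40.0, 52.0, 145.0], [36.0, 52.0, 143.0], [50.0, 54.0, 142.0]]
```

The tab stays at 36 mm with the finger 40 mm above it, so the frame is latched. Contact puts the real tips 40 mm behind the reported TCP. Next is the catch.

>>> servo_tool:
  targets:
    - {"xyz":[0,0.0125,-0.039],"twist":[0,0,0],"jaw":0}
    - {"xyz":[0,0.025,-0.078],"twist":[0,0,0],"jaw":0}
    - {"xyz":[0,0.037,-0.117],"twist":[0,0,0],"jaw":0}
    - {"xyz":[0,0.05,-0.157],"twist":[0,0,0],"jaw":0}
    - {"xyz":[0,0.05,-0.157],"twist":[0,0,0],"jaw":0}
    - {"xyz":[0.03,0.08,-0.147],"twist":[0,0,0],"jaw":0}
    - {"xyz":[0.061,0.11,-0.138],"twist":[0,0,0],"jaw":0}
    - {"xyz":[0.061,0.14,-0.129],"twist":[0,0,0],"jaw":0}
    - {"xyz":[0.061,0.162,-0.122],"twist":[0,0,0],"jaw":0}
    - {"xyz":[0.061,0.162,-0.122],"twist":[0,0,0],"jaw":0}
    - {"xyz":[0.061,0.162,-0.122],"twist":[0,0,0],"jaw":0}

```text
clock: 8.4
tcp_pos: [0.6652, -0.0493, 0.2011]
orientation: [0.118, 0.794, 0.59, 0.088]
wrist_force: [0.1, -0.8, -0.3]
finger_gap: 0.0001
```

```bash
python3 -c "
from h import *
st()
c=cam('side');a=c['color'][90:210,220:340]; b=cam('wrist')['color']
P=loc3(cloud(c)).reshape(-1,3)
m=(abs(P[:,1]-.064)<.025)&(P[:,0]<.075)&(P[:,0]>.0)&(P[:,2]>.205)&(P[:,2]<.3)
p=P[m];p=p[np.argsort(p[:,2])][:15];print(np.round(p*1000).tolist())
f=lambda i:cv2.resize(cv2.cvtColor(i,cv2.COLOR_RGB2BGR),(400,400),interpolation=cv2.INTER_CUBIC)
cv2.imwrite('pics/c5.png',np.hstack([f(a),f(b)]))"
```

```text
t 8.4 tcp press mm [ 55.1  63.9 201.1] F [ 0.1 -0.8 -0.3] gap 0.0001
tool axes in press (cols)
 [[ 0.003  0.957  0.292]
 [ 1.    -0.003 -0.001]
 [-0.001  0.292 -0.957]]
j [-0.18  0.23 -0.09  0.95 -0.03  0.11]
[[73.0, 51.0, 232.0], [42.0, 74.0, 251.0], [43.0, 77.0, 252.0], [44.0, 73.0, 253.0], [44.0, 76.0, 255.0], [36.0, 77.0, 258.0], [32.0, 77.0, 259.0], [42.0, 78.0, 259.0], [44.0, 75.0, 260.0], [38.0, 79.0, 261.0], [35.0, 77.0, 261.0], [29.0, 73.0, 261.0], [40.0, 76.0, 262.0], [29.0, 76.0, 262.0], [30.0, 79.0, 263.0]]
```

View pics/c5.png

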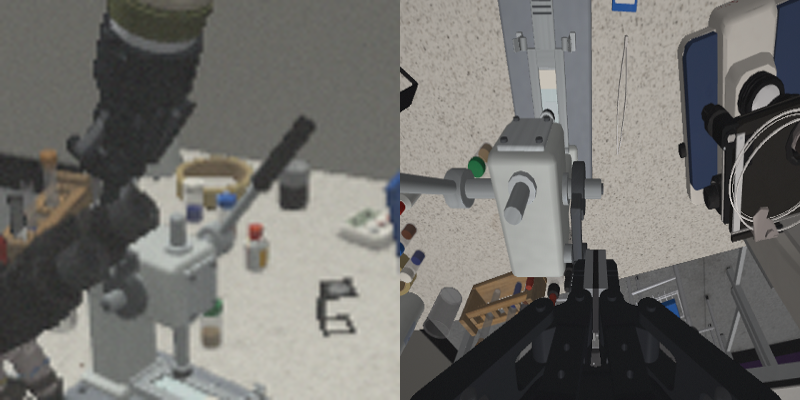

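>>> servo_tool:
  targets:
    - {"xyz":[0.003,-0.008,0.026],"twist":[0,0,0],"jaw":0}
    - {"xyz":[0.003,-0.008,0.026],"twist":[0,0,0],"jaw":0}
    - {"xyz":[0.003,0.002,0.029],"twist":[0,0,0],"jaw":0}
    - {"xyz":[0.003,0.012,0.032],"twist":[0,0,0],"jaw":0}
    - {"xyz":[0.003,0.022,0.035],"twist":[0,0,0],"jaw":0}
    - {"xyz":[0.003,0.032,0.038],"twist":[0,0,0],"jaw":0}
    - {"xyz":[0.003,0.042,0.041],"twist":[0,0,0],"jaw":0}
    - {"xyz":[0.003,0.05,0.0435],"twist":[0,0,0],"jaw":0}
    - {"xyz":[0.003,0.05,0.0435],"twist":[0,0,0],"jaw":0}

```text
clock: 9.25
tcp_pos: [0.7246, -0.0644, 0.1775]
orientation: [0.12, 0.794, 0.59, 0.089]
wrist_force: [0.3, 0.2, 0.3]
finger_gap: -0.0003
```

```bash
cat >> h.py <<'E'
def cat(n="scene"):
    P=loc3(cloud(cam(n))).reshape(-1,3)
    m=(P[:,1]>.036)&(P[:,1]<.052)&(P[:,0]>.02)&(P[:,0]<.16)&(P[:,2]>.19)&(P[:,2]<.25)
    p=P[m];print(n,np.round(p[np.argsort(p[:,0])]*1000)[::max(1,len(p)//20)].tolist())
E
python3 -c "
from h import *
st();cat();cat('side')"
```

```text
t 9.25 tcp press mm [116.3  66.4 177.5] F [0.3 0.2 0.3] gap -0.0003
tool axes in press (cols)
 [[ 0.003  0.955  0.295]
 [ 1.    -0.003 -0.001]
 [-0.     0.295 -0.955]]
j [-0.18  0.35  0.01  0.93 -0.03  0.1 ]
scene [[58.0, 39.0, 220.0], [64.0, 47.0, 216.0], [67.0, 50.0, 221.0], [70.0, 39.0, 225.0], [77.0, 41.0, 222.0], [81.0, 43.0, 220.0], [88.0, 42.0, 211.0], [92.0, 52.0, 242.0], [95.0, 47.0, 233.0], [98.0, 43.0, 205.0], [99.0, 50.0, 231.0], [103.0, 37.0, 196.0], [106.0, 49.0, 206.0], [108.0, 44.0, 202.0], [110.0, 41.0, 208.0], [112.0, 42.0, 190.0], [112.0, 50.0, 216.0], [113.0, 46.0, 231.0], [115.0, 50.0, 231.0], [117.0, 48.0, 232.0]]
side []
```

>>> servo_tool:
  targets:
    - {"xyz":[0,0.006,0.002],"twist":[0,0,0],"jaw":0}
    - {"xyz":[0,0.011,0.0035],"twist":[0,0,0],"jaw":0}
    - {"xyz":[0,0.011,0.0035],"twist":[0,0,0],"jaw":0}
    - {"xyz":[0,0.011,0.0035],"twist":[0,0,0],"jaw":0}

```text
clock: 9.68
tcp_pos: [0.7358, -0.0674, 0.1773]
orientation: [0.12, 0.794, 0.59, 0.089]
wrist_force: [0.1, -0.2, 0.6]
finger_gap: -0.0001
```

>>> servo_tool:
  targets:
    - {"xyz":[0,-0.02,-0.006],"twist":[0,0,0],"jaw":0}
    - {"xyz":[0.02,-0.04,-0.012],"twist":[0,0,0],"jaw":0}
    - {"xyz":[0.02,-0.03,-0.05],"twist":[0,0,0],"jaw":0}
    - {"xyz":[0.02,-0.018,-0.09],"twist":[0,0,0],"jaw":0}
    - {"xyz":[0.02,-0.006,-0.13],"twist":[0,0,0],"jaw":0}
    - {"xyz":[0.02,-0.006,-0.13],"twist":[0,0,0],"jaw":0}
    - {"xyz":[0.02,-0.006,-0.13],"twist":[0,0,0],"jaw":0}

```text
clock: 10.27
tcp_pos: [0.7011, -0.0356, 0.305]
orientation: [0.123, 0.793, 0.589, 0.092]
wrist_force: [-0.4, -0.4, -0.8]
finger_gap: -0.0001
```

```bash
python3 -c "
from h import *
st();cat();cat('wrist')"
```

```text
t 10.27 tcp press mm [ 85.6  87.3 305. ] F [-0.4 -0.4 -0.8] gap -0.0001
tool axes in press (cols)
 [[ 0.003  0.953  0.304]
 [ 1.    -0.003  0.   ]
 [ 0.001  0.304 -0.953]]
j [-0.14  0.28  0.22  1.2  -0.04  0.14]
scene [[68.0, 43.0, 227.0], [73.0, 49.0, 221.0], [77.0, 50.0, 227.0], [79.0, 47.0, 229.0], [82.0, 47.0, 232.0], [84.0, 43.0, 223.0], [90.0, 52.0, 223.0], [92.0, 37.0, 215.0], [97.0, 40.0, 215.0], [101.0, 42.0, 197.0], [104.0, 42.0, 204.0], [108.0, 42.0, 195.0], [112.0, 45.0, 196.0], [114.0, 51.0, 203.0], [117.0, 50.0, 203.0], [119.0, 43.0, 221.0], [121.0, 46.0, 210.0], [122.0, 52.0, 221.0], [125.0, 41.0, 228.0], [127.0, 45.0, 221.0], [128.0, 42.0, 227.0], [133.0, 45.0, 224.0]]
wrist [[66.0, 42.0, 225.0], [68.0, 45.0, 227.0], [71.0, 41.0, 228.0], [73.0, 48.0, 232.0], [75.0, 46.0, 233.0], [77.0, 42.0, 235.0], [80.0, 48.0, 235.0], [89.0, 49.0, 220.0], [101.0, 49.0, 203.0], [110.0, 50.0, 193.0], [113.0, 48.0, 199.0], [115.0, 40.0, 200.0], [117.0, 50.0, 204.0], [118.0, 52.0, 205.0], [120.0, 44.0, 210.0], [121.0, 44.0, 217.0], [123.0, 52.0, 218.0], [124.0, 47.0, 222.0], [126.0, 41.0, 221.0], [127.0, 51.0, 228.0], [130.0, 43.0, 229.0]]
```

The catch tab now rests at about (130, 45, 229) mm in the press frame, which is about 0.88 rad, and it stays there unaided. Next I'll move behind the lever and set the tool upright.

>>> servo_tool:
  targets:
    - {"xyz":[-0.035,-0.013,-0.004],"twist":[0.1,0,0],"jaw":0}
    - {"xyz":[-0.07,-0.026,-0.008],"twist":[0.2,0,0],"jaw":0}
    - {"xyz":[-0.105,-0.04,-0.011],"twist":[0.305,0,0],"jaw":0}
    - {"xyz":[-0.14,-0.053,-0.015],"twist":[0.305,0,0],"jaw":0}
    - {"xyz":[-0.165,-0.063,-0.018],"twist":[0.305,0,0],"jaw":0}
    - {"xyz":[-0.165,-0.063,-0.018],"twist":[0.305,0,0],"jaw":0}
    - {"xyz":[-0.165,-0.063,-0.018],"twist":[0.305,0,0],"jaw":0}
    - {"xyz":[-0.165,-0.063,-0.018],"twist":[0.305,0,0],"jaw":0}

```text
clock: 11.03
tcp_pos: [0.5882, -0.1741, 0.2971]
orientation: [-0.003, 0.803, 0.596, -0.002]
wrist_force: [-0.4, 0.1, -0.7]
finger_gap: -0.0002
```

```bash
cat >> h.py <<'E'
def lev():
    for n in ("scene","side"):
        P=loc3(cloud(cam(n))).reshape(-1,3)
        # rod/grip line in (x,z): fit angle about shaft
        dx=.052-P[:,0];dz=P[:,2]-.15;r=np.hypot(dx,dz)
        m=(abs(P[:,1]+.078)<.012)&(r>.05)&(r<.172)&(dx>0)&(dz>-.03)
        a=np.arctan2(dz,dx)[m];print(n,"elev pct",np.round(np.percentile(a,[10,25,50,75,90]),3) if len(a) else None,len(a),"y",np.round(np.median(P[m][:,1]),4))
E
python3 -c "
from h import *
st();lev();cat()"
```

```text
t 11.03 tcp press mm [ 17.  -77.7 297.1] F [-0.4  0.1 -0.7] gap -0.0002
tool axes in press (cols)
 [[ 0.003  1.    -0.007]
 [ 1.    -0.003  0.001]
 [ 0.001 -0.007 -1.   ]]
j [-0.42  0.4   0.43  1.61 -0.   -0.13]
scene elev pct [0.918 0.944 0.982 1.016 1.039] 189 y -0.0837
side elev pct [0.895 0.911 0.944 0.979 1.006] 178 y -0.0714
scene [[72.0, 44.0, 221.0], [78.0, 42.0, 225.0], [80.0, 40.0, 230.0], [83.0, 41.0, 233.0], [86.0, 49.0, 230.0], [89.0, 39.0, 218.0], [93.0, 38.0, 214.0], [96.0, 40.0, 215.0], [100.0, 39.0, 208.0], [103.0, 39.0, 203.0], [106.0, 38.0, 199.0], [111.0, 44.0, 201.0], [113.0, 40.0, 200.0], [116.0, 48.0, 197.0], [117.0, 43.0, 209.0], [119.0, 47.0, 209.0], [121.0, 45.0, 214.0], [123.0, 42.0, 216.0], [126.0, 42.0, 223.0], [126.0, 41.0, 212.0], [129.0, 43.0, 226.0], [132.0, 50.0, 212.0]]
```

>>> servo_tool:
  targets:
    - {"xyz":[0,0,0.03],"twist":[0,0,0],"jaw":0}
    - {"xyz":[0,0,0.06],"twist":[0,0,0],"jaw":0}
    - {"xyz":[0,0,0.079],"twist":[0,0,0],"jaw":0}
    - {"xyz":[0,-0.01,0.079],"twist":[0,0,0],"jaw":0}
    - {"xyz":[0,-0.02,0.079],"twist":[0,0,0],"jaw":0}
    - {"xyz":[0,-0.032,0.088],"twist":[0,0,0],"jaw":0}
    - {"xyz":[0,-0.045,0.098],"twist":[0,0,0],"jaw":0}
    - {"xyz":[0,-0.057,0.109],"twist":[0,0,0],"jaw":0}
    - {"xyz":[0,-0.057,0.109],"twist":[0,0,0],"jaw":0}

```text
clock: 11.93
tcp_pos: [0.5333, -0.1564, 0.1895]
orientation: [-0.001, 0.802, 0.597, -0.001]
wrist_force: [2.6, -0.4, 3.2]
finger_gap: 0.0001
```

```bash
python3 -c "
from h import *
st();lev()"
```

```text
t 11.93 tcp press mm [-40.7 -76.4 189.5] F [ 2.6 -0.4  3.2] gap 0.0001
tool axes in press (cols)
 [[ 0.001  1.    -0.003]
 [ 1.    -0.001 -0.   ]
 [-0.    -0.003 -1.   ]]
j [-0.43  0.28 -0.01  1.29 -0.   -0.14]
scene elev pct [0.576 0.611 0.647 0.702 0.824] 265 y -0.0838
side elev pct [0.576 0.61  0.663 0.782 0.879] 268 y -0.0714
```

>>> servo_tool:
  targets:
    - {"xyz":[0,-0.008,0.011],"twist":[0,0,0],"jaw":0}
    - {"xyz":[0,-0.015,0.022],"twist":[0,0,0],"jaw":0}
    - {"xyz":[0,-0.021,0.033],"twist":[0,0,0],"jaw":0}
    - {"xyz":[0,-0.026,0.045],"twist":[0,0,0],"jaw":0}
    - {"xyz":[0,-0.03,0.057],"twist":[0,0,0],"jaw":0}
    - {"xyz":[0,-0.033,0.068],"twist":[0,0,0],"jaw":0}
    - {"xyz":[0,-0.033,0.073],"twist":[0,0,0],"jaw":0}
    - {"xyz":[0,-0.033,0.073],"twist":[0,0,0],"jaw":0}
    - {"xyz":[0,-0.033,0.073],"twist":[0,0,0],"jaw":0}

```text
clock: 12.78
tcp_pos: [0.5049, -0.1491, 0.1191]
orientation: [0.001, 0.802, 0.597, 0.0]
wrist_force: [2.9, 0.0, 8.9]
finger_gap: 0.0003
```

```bash
python3 -c "
from h import *
st();lev();cat()"
```

```text
t 12.78 tcp press mm [-70.  -77.5 119.1] F [2.9 0.  8.9] gap 0.0003
tool axes in press (cols)
 [[ 0.002  1.     0.001]
 [ 1.    -0.002 -0.   ]
 [-0.     0.001 -1.   ]]
j [-0.44  0.25 -0.22  1.1  -0.   -0.15]
scene elev pct [-0.018  0.008  0.04   0.084  0.28 ] 254 y -0.0827
side elev pct [-0.     0.045  0.094  0.338  0.518] 342 y -0.0721
scene [[68.0, 44.0, 226.0], [74.0, 41.0, 223.0], [77.0, 41.0, 226.0], [79.0, 48.0, 228.0], [82.0, 47.0, 232.0], [86.0, 48.0, 230.0], [90.0, 48.0, 214.0], [92.0, 45.0, 212.0], [95.0, 45.0, 220.0], [100.0, 48.0, 200.0], [102.0, 44.0, 199.0], [106.0, 37.0, 200.0], [112.0, 44.0, 197.0], [114.0, 41.0, 195.0], [116.0, 49.0, 204.0], [117.0, 41.0, 198.0], [120.0, 39.0, 203.0], [122.0, 47.0, 212.0], [125.0, 50.0, 221.0], [126.0, 45.0, 229.0], [127.0, 39.0, 226.0], [130.0, 48.0, 226.0]]
```

>>> servo_tool:
  targets:
    - {"xyz":[0,0,0.002],"twist":[0,0,0],"jaw":0}
    - {"xyz":[0,0,0.004],"twist":[0,0,0],"jaw":0}
    - {"xyz":[0,0,0.004],"twist":[0,0,0],"jaw":0}
    - {"xyz":[0,0,0.004],"twist":[0,0,0],"jaw":0}

```text
clock: 13.27
tcp_pos: [0.5047, -0.149, 0.1154]
orientation: [0.001, 0.802, 0.597, 0.0]
wrist_force: [1.8, 1.0, 9.4]
finger_gap: 0.0
```

```bash
python3 -c "
from h import *
st();lev()"
```

```text
t 13.27 tcp press mm [-70.2 -77.5 115.4] F [1.8 1.  9.4] gap 0.0
tool axes in press (cols)
 [[ 0.002  1.     0.001]
 [ 1.    -0.002 -0.001]
 [-0.001  0.001 -1.   ]]
j [-0.44  0.25 -0.22  1.09 -0.   -0.15]
scene elev pct [-0.049 -0.022  0.013  0.063  0.252] 260 y -0.0831
side elev pct [-0.027  0.01   0.058  0.313  0.509] 334 y -0.0725
```

>>> servo_tool:
  targets:
    - {"xyz":[0,0,0.002],"twist":[0,0,0],"jaw":0}
    - {"xyz":[0,0,0.004],"twist":[0,0,0],"jaw":0}
    - {"xyz":[0,0,0.005],"twist":[0,0,0],"jaw":0}
    - {"xyz":[0,0,0.005],"twist":[0,0,0],"jaw":0}
    - {"xyz":[0,0,0.005],"twist":[0,0,0],"jaw":0}

```text
clock: 13.78
tcp_pos: [0.5049, -0.1491, 0.1136]
orientation: [0.002, 0.802, 0.597, 0.001]
wrist_force: [-5.5, 3.3, 28.7]
finger_gap: -0.0001
```

```bash
python3 -c "
from h import *
st();lev()"
```

```text
t 13.78 tcp press mm [-70.  -77.5 113.6] F [-5.5  3.3 28.7] gap -0.0001
tool axes in press (cols)
 [[ 0.002  1.     0.004]
 [ 1.    -0.002 -0.001]
 [-0.001  0.004 -1.   ]]
j [-0.44  0.25 -0.23  1.08 -0.   -0.15]
scene elev pct [-0.066 -0.036  0.001  0.059  0.313] 259 y -0.083
side elev pct [-0.037  0.001  0.052  0.334  0.521] 343 y -0.0725
```

Force jumped from 9 to 29 N while the tool advanced only 1.8 mm, so the lever is at its stop. I'll take one last look before handing in.

```bash
python3 -c "
from h import *
a=cam('side');b=cam('scene')
P=loc3(cloud(a)).reshape(-1,3)
m=(abs(P[:,1])<.011)&(P[:,0]<-.08)&(P[:,0]>-.097)&(P[:,2]>.015)&(P[:,2]<.1);print('tab z',np.round(np.percentile(P[m][:,2],[5,50,95])*1000))
cat()
f=lambda i:cv2.resize(cv2.cvtColor(i,cv2.COLOR_RGB2BGR),(400,400),interpolation=cv2.INTER_CUBIC)
cv2.imwrite('pics/c6.png',np.hstack([f(a['color'][120:300,220:400]),f(b['color'][190:310,270:390])]))"
```

```text
tab z [20. 37. 40.]
scene [[70.0, 40.0, 225.0], [74.0, 40.0, 224.0], [78.0, 44.0, 235.0], [79.0, 46.0, 226.0], [82.0, 47.0, 225.0], [86.0, 38.0, 227.0], [90.0, 40.0, 216.0], [94.0, 42.0, 210.0], [97.0, 40.0, 211.0], [103.0, 49.0, 203.0], [105.0, 43.0, 191.0], [111.0, 43.0, 198.0], [113.0, 37.0, 195.0], [116.0, 39.0, 208.0], [117.0, 41.0, 194.0], [119.0, 38.0, 209.0], [120.0, 42.0, 201.0], [122.0, 51.0, 217.0], [125.0, 49.0, 218.0], [127.0, 48.0, 226.0], [129.0, 41.0, 220.0], [131.0, 50.0, 224.0]]
```

View pics/c6.png

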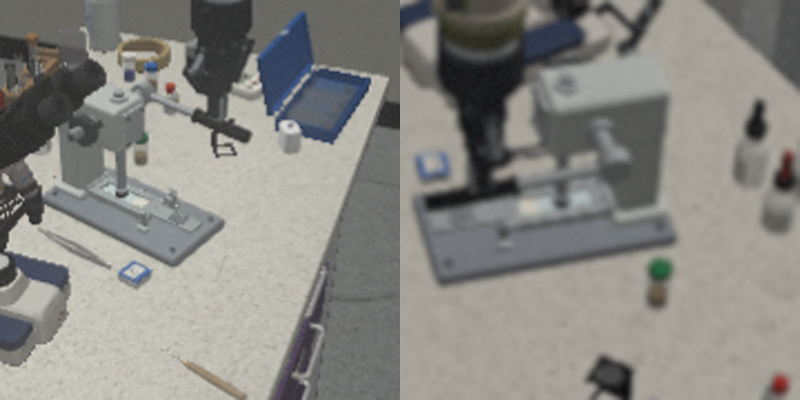

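The side view shows the lever level under the fingers at (215,120), the ram down, the frame flat at (165,205), and the bystanders standing where they were. I'm handing in.

```bash
python3 -c "
from workcell import env
print(env.hand_in()); s=env.get_state(); print(s['clock'],s['wrist_force'])"
```

```text
the job is handed in; nothing more can be done
None
the job is handed in; nothing more can be done
```

I handed the job in at about 14 s on the robot clock (limit 54 s), with the shut fingers still pressing the lever down on its stop. The hand-in reports no verdict, so the results below rest on my own checks.

- **Clamp frame:** I pressed the tab down to its firm stop, about 19 N. After I lifted off, the tab stayed at z ≈ 36–37 mm, and it still read that at the end.
- **Safety catch:** I pushed it back to about 0.88 rad while the lever was still up. It held there by itself and was in the same place at the end.
- **Lever:** The camera showed it level. The push rose from 9 to 29 N over the last 1.8 mm, which I took as the stop.
- **Bystanders:** In the last picture the needle, forceps, box and vial looked unmoved. I did not measure their shift, and the petri dish and pencil were outside that last crop.

Two things disagreed with what I expected:

- **Fingertip offset:** The real fingertips were about 40 mm behind the reported TCP. My first press on the tab stopped short until I corrected for that.
- **Refused call:** My first move was refused because it left out the "twist" key. The next move therefore ran without the planned rise, but it touched nothing.

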